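# Put the balance weights back in their block

### The job

The balance has been checked; put the four brass weights, the one on its pan and the three on the bench, back in their wooden block in order of size, each upright and fully down in the pocket made for it. They are calibrated, so set them down; do not let any of them drop.

Things in the scene. Friction and masses are not known exactly. Their poses are not given: they have to be found in the camera images.
- weight_500g: the largest of four brass knob weights: upright round body 40 mm in diameter, 63 mm high in all. The body ends 35 mm up, then a narrow neck, then a round grip knob 25.6 mm wide from 44 mm up to the top; grip the knob with the fingertips at neck height, about 39 mm up. Origin: centre of the underside, z up. Stands on the pan of the balance at the start.
- weight_200g: the second largest of four brass knob weights: upright round body 31 mm in diameter, 45 mm high in all. The body ends 25 mm up, then a narrow neck, then a round grip knob 19.8 mm wide from 31 mm up to the top; grip the knob with the fingertips at neck height, about 28 mm up. Origin: centre of the underside, z up. Stands on the bench at the start.
- weight_100g: the second smallest of four brass knob weights: upright round body 22.5 mm in diameter, 37 mm high in all. The body ends 21 mm up, then a narrow neck, then a round grip knob 14.4 mm wide from 26 mm up to the top; grip the knob with the fingertips at neck height, about 23 mm up. Origin: centre of the underside, z up. Stands on the bench at the start.
- weight_20g: the smallest of four brass knob weights: upright round body 14 mm in diameter, 25 mm high in all. The body ends 14 mm up, then a narrow neck, then a round grip knob 9 mm wide from 18 mm up to the top; grip the knob with the fingertips at neck height, about 16 mm up. Origin: centre of the underside, z up. Stands on the bench at the start.
- pocket_500g: the largest of four round pockets (grey turned inserts) in the wooden weight block: flat floor 47.6 mm wide, walls tapering outward to 57 mm at the mouth so that the weight slides home, 12 mm deep; takes the largest weight with 3.8 mm all round and no larger one. Origin: centre of the pocket floor, 14 mm above the bench, z up. Part of the block.
- pocket_200g: the second largest of four round pockets (grey turned inserts) in the wooden weight block: flat floor 38.6 mm wide, walls tapering outward to 48 mm at the mouth so that the weight slides home, 12 mm deep; takes the second largest weight with 3.8 mm all round and no larger one. Origin: centre of the pocket floor, 14 mm above the bench, z up. Part of the block.
- pocket_100g: the second smallest of four round pockets (grey turned inserts) in the wooden weight block: flat floor 30.1 mm wide, walls tapering outward to 39.5 mm at the mouth so that the weight slides home, 12 mm deep; takes the second smallest weight with 3.8 mm all round and no larger one. Origin: centre of the pocket floor, 14 mm above the bench, z up. Part of the block.
- pocket_20g: the smallest of four round pockets (grey turned inserts) in the wooden weight block: flat floor 21.6 mm wide, walls tapering outward to 31 mm at the mouth so that the weight slides home, 12 mm deep; takes the smallest weight with 3.8 mm all round and no larger one. Origin: centre of the pocket floor, 14 mm above the bench, z up. Part of the block.
- weight_block: fixed pale wooden block, 72 mm (its x) by 217 mm (its y) and 26 mm high, its 8 mm high foot 4 mm wider all round, with the four pockets in one row along its y axis, from the smallest at its -y end to the largest at its +y end. May lie turned any way round. Origin: centre of the underside. A tall microscope stands behind it: pass in front (its lamp head reaches to x = 0.70 at 0.3 m up)
- balance: fixed small white laboratory balance, about 200 mm (x) by 170 mm (y), housing 40 mm high; its round metal pan, 112 mm across, is centred 30 mm to +x of the origin and its top is 52 mm up. Origin: on the bench under the housing; its keypad end is -x, toward the robot

How it is judged:
At the end, for the whole second after the job is handed in: Each of the four weights stands in the pocket of its own size: its axis within 8 mm of the pocket's centre, its underside within 4 mm of the pocket floor, tilted less than 0.12 rad (7 degrees), at rest (horizontal distance between weight_500g and pocket_500g below 0.008 m and z of weight_500g in the frame of pocket_500g below 0.004 m and angle between each of weight_500g, weight_200g, weight_100g, weight_20g's own z axis and vertical below 0.12 rad and linear speed of each of weight_500g, weight_200g, weight_100g, weight_20g below 0.02 m/s and horizontal distance between weight_200g and pocket_200g below 0.008 m and z of weight_200g in the frame of pocket_200g below 0.004 m and horizontal distance between weight_100g and pocket_100g below 0.008 m and z of weight_100g in the frame of pocket_100g below 0.004 m and horizontal distance between weight_20g and pocket_20g below 0.008 m and z of weight_20g in the frame of pocket_20g below 0.004 m); the robot touches nothing.
It fails at once if a weight falls freely: out of the fingers and moving at more than 0.8 m/s (a drop of more than about 30 mm) ((linear speed of weight_500g above 0.8 m/s and contact force between weight_500g and the fingers below 0.2 N) or (linear speed of weight_200g above 0.8 m/s and contact force between weight_200g and the fingers below 0.2 N) or (linear speed of weight_100g above 0.8 m/s and contact force between weight_100g and the fingers below 0.2 N) or (linear speed of weight_20g above 0.8 m/s and contact force between weight_20g and the fingers below 0.2 N)).
It also fails if it takes over 112 s, if anything falls off the work surface, if the arm or the gripper's body presses on something with over 40 N, if the wrist force passes 120 N, or if a joint passes its speed limit or range.

### The arm

A 6-joint arm with a two-finger parallel gripper is mounted at the origin on a cart in front of the work surface, level with it; the furniture and walls round the work are solid. World frame = base frame: x ahead of the robot, y to its left, z up, the work surface at z = 0. Lengths are in m, angles in rad, forces in N, time in s.
With the tool pointing down it reaches from about 0.325 to 0.9 m from the base axis. Payload 6.1 kg.
Tool frame: the origin (TCP) lies at the very end of the fingers, on their centre line; the grasp point (between the pads) lies robot.hold_point_z behind it (robot.hold_point_z is the distance from the TCP to the grasp point, in m); z points along the fingers, y is the line along which they close (so a half turn about z gives the same grasp; the last joint's range is limited). The gripper opens to 87 mm and grips with 3 to 60 N. Pads are 19 mm wide; open, the fingers measure 117 mm over their backs; the gripper's body (75 mm by 190 mm) begins 51 mm behind the grasp point.
Start: joints at [-1.444, 0.22, 1.526, -0, 1.395, -0.126], TCP at [0.156, -0.605, 0.223] pointing down, gripper open.
Joint ranges: [-2.98, 2.98], [-0.91, 2.08], [0.09, 2.57], [-1.24, 4.39], [0.2, 2.65], [-2.68, 2.68]. Speed limits (rad/s): [2.57, 2.57, 3.01, 3.14, 3.14, 3.14].

### API

Orientations are given as a unit quaternion [x, y, z, w].
In Python, from bench import robot gives the robot as it stands. Calls block until the motion is done:
- robot.movep(position, orientation): joint-space move of the TCP to a pose.
- robot.move_l(position, v=0.15, attitude=None): straight line of the TCP; attitude=None keeps the orientation; v is the mean speed in m/s.
- robot.goto_joints(angles): joint-space move.
- robot.move_gripper(opening, f_grip=None): finger opening in m; f_grip is the grip in N (None keeps the last); returns when the fingers have stopped.
- robot.hold(seconds).
- robot.inverse_kinematics(position, orientation): joint angles nearest the present ones, or None.
- robot.read_state(): the state.
- robot.grab_frame(name): name is "scene" or "top"; returns a dict with "img" (420x560x3 uint8, red, green, blue), "vertical_fov" (degrees; the focal length in pixels is half the picture's height over the tangent of half this angle, whatever the lens; pixels are square), "cx", "cy" (the principal point, pixels), "xyz" and "orientation" of the camera in the world. Camera axes: x right, y down, z forward; pixel columns grow to the right and rows downward; lengths in m; the calibration is good to about 2 mm. A picture is of the moment at which its call begins. There is no depth.
A pose or a line that the arm cannot do raises robot.Unreachable and nothing moves.
- robot.job_done(): hands the job in; it is judged then, once.
The state is a dict: "time_s": time; "q": joint angles; "qvel": joint speeds; "effort": joint torques, N m; "ee_pos": TCP position; "ee_rot": TCP orientation; "ft_force": force on the tool from outside, world axes, zero at the start; "moment": the same for the moment, N m; "grip_width": finger opening in m; "grasp_force": force on a finger pad.
Only numpy, scipy, OpenCV 4.12 (cv2) and the standard library are available. Lean on these libraries where they do the work, as an engineer would, in place of code of your own. Each camera call takes 0.05 s, during which the arm holds its last target. There are 200 camera calls.

## Working session

There is one attempt and no reset: what is moved stays moved. The work goes in short steps, each a Python script; the robot and the scene stay as the last script left them, time stands still between calls to the robot, and variables do not carry over. Pictures are saved under pics/ and viewed, at most 14 in all, crops included, and the job is handed in when it is done.

```bash
ls; mkdir -p pics; python3 - <<'E'
from bench import robot
import cv2
for n in("scene","top"):
    f=robot.grab_frame(n); cv2.imwrite(f"pics/{n}0.png",cv2.resize(f["img"][:,:,::-1],(800,600),interpolation=cv2.INTER_CUBIC))
    print(n,{k:f[k] for k in f if k!="img"})
print(robot.hold_point_z, robot.read_state())
E
```

```text
pics
scene {'vertical_fov': 46.337522358666156, 'cx': 280.9513207671504, 'cy': 208.21501873218074, 'xyz': array([-0.56080482, -0.53752829,  0.5656166 ]), 'orientation': array([ 0.70784948, -0.43554883,  0.29845313, -0.46922496])}
top {'vertical_fov': 50.45519658517289, 'cx': 286.281262632888, 'cy': 218.61513665749257, 'xyz': array([0.41025686, 0.0068072 , 1.15117406]), 'orientation': array([ 0.71255501, -0.69837292,  0.05097478, -0.04407042])}
0.0187 {'time_s': 0.1, 'q': array([-1.44411135e+00,  2.21145200e-01,  1.52749782e+00,  2.49004782e-06,
        1.39464666e+00, -1.26136573e-01]), 'qvel': array([-0.00057452,  0.00053983, -0.00355837, -0.00056621,  0.00301697,
       -0.00050633]), 'effort': array([ 1.29875287e-03, -4.95944309e+01, -3.88519371e+01,  7.01402617e-02,
        5.14752930e-02, -5.06896208e-05]), 'ee_pos': array([ 0.15624161, -0.60459729,  0.22154731]), 'ee_rot': array([ 9.92020463e-01,  1.26074113e-01,  9.92910281e-07, -8.48509355e-04]), 'ft_force': array([-0.78093604,  0.27944686,  1.35053155]), 'moment': array([ 0.01625952,  0.02553453, -0.015831  ]), 'grasp_force': 0.0, 'grip_width': 0.0871676905864099}
```

View pics/scene0.png

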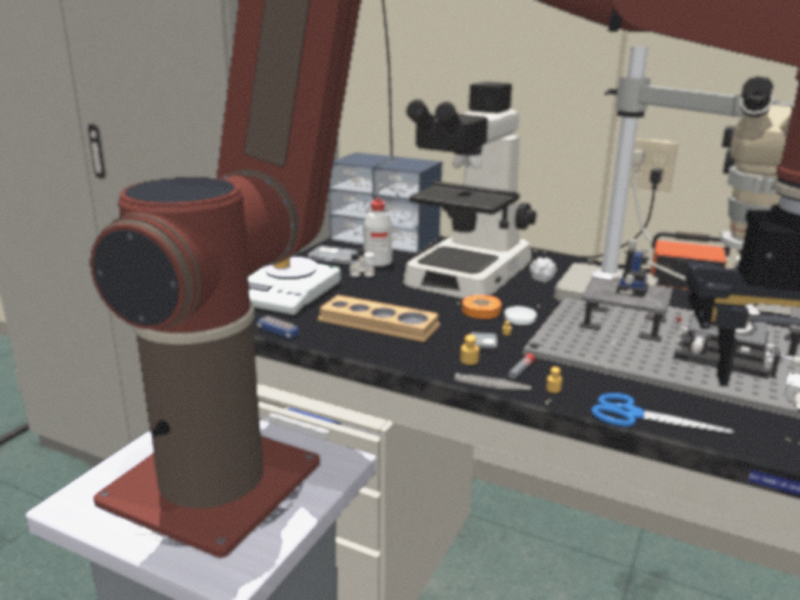

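View pics/top0.png

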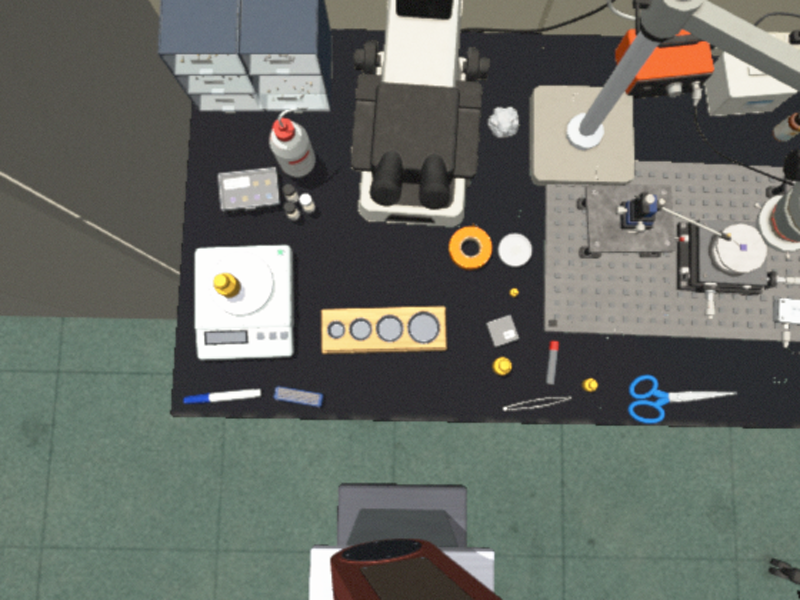

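```bash
cat > h.py <<'E'
from bench import robot
import numpy as np, cv2
from scipy.spatial.transform import Rotation as R
def pix(f,u,v,z):
    F=f["img"].shape[0]/2/np.tan(np.radians(f["vertical_fov"]/2))
    d=R.from_quat(f["orientation"]).apply([(u-f["cx"])/F,(v-f["cy"])/F,1])
    return f["xyz"]+d*(z-f["xyz"][2])/d[2]
def crop(f,u,v,w,h,s):
    im=cv2.resize(f["img"][v:v+h,u:u+w,::-1],None,fx=s,fy=s,interpolation=cv2.INTER_CUBIC)
    for i in range(0,w,10): cv2.putText(im,str(u+i),(i*s,9),0,.3,(0,255,0),1); cv2.line(im,(i*s,10),(i*s,14),(0,255,0),1)
    for i in range(0,h,10): cv2.putText(im,str(v+i),(0,i*s+4),0,.3,(0,255,0),1)
    return im
E
python3 - <<'E'
from h import *
f=robot.grab_frame("top")
a=[crop(f,*p,40,30,10) for p in((140,185),(333,242),(393,255),(340,190))]
cv2.imwrite("pics/w.png",np.vstack([np.hstack(a[:2]),np.hstack(a[2:])]))
cv2.imwrite("pics/b.png",crop(f,220,208,100,45,8))
E
```

```text
(no output)
```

View pics/w.png

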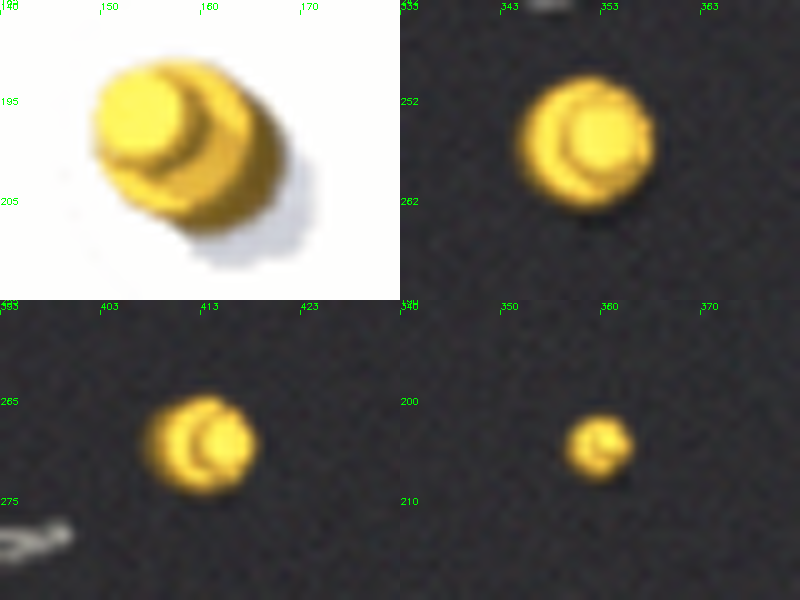

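View pics/b.png

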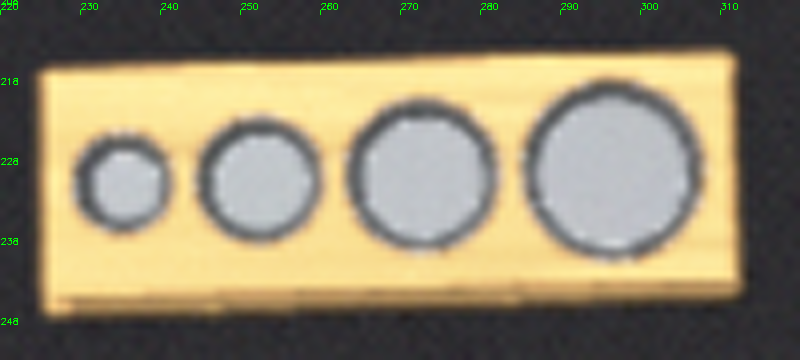

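```bash
cat > loc.py <<'E'
from h import *
from scipy.optimize import least_squares
S={500:(.020,.035,.0128,.044,.063),200:(.0155,.025,.0099,.031,.045),100:(.01125,.021,.0072,.026,.037),20:(.007,.014,.0045,.018,.025)}
def proj(f,P):
    F=f["img"].shape[0]/2/np.tan(np.radians(f["vertical_fov"]/2))
    c=R.from_quat(f["orientation"]).inv().apply(P-f["xyz"]); return c[:,:2]/c[:,2:]*F+[f["cx"],f["cy"]]
def sil(f,w,x,y,z,box):
    u,v,W,H=box; rb,hb,rk,k0,k1=S[w]; m=np.zeros((H*8,W*8),np.uint8); a=np.linspace(0,6.283,60)
    for r,lo,hi in((rb,0,hb),(rk,k0,k1)):
        P=np.array([[x+r*np.cos(t),y+r*np.sin(t),z+h] for t in a for h in(lo,hi)])
        q=(proj(f,P)-[u,v]+.5)*8-.5
        cv2.fillConvexPoly(m,cv2.convexHull(np.round(q*16).astype(np.int32)),255,shift=4)
    return cv2.GaussianBlur(cv2.resize(m,(W,H),interpolation=cv2.INTER_AREA).astype(float),(0,0),.7)/255
def fit(f,w,x,y,z,box,white=False):
    u,v,W,H=box; im=f["img"][v:v+H,u:u+W].astype(float)
    s=im[...,0]-im[...,2]; m=np.clip((s-8)/(90 if not white else 70),0,1)
    from scipy.optimize import minimize
    g=minimize(lambda p:((sil(f,w,p[0]/100,p[1]/100,z,box)-m)**2).sum(),[x*100,y*100],method="Nelder-Mead",options=dict(initial_simplex=[[x*100,y*100],[x*100+.5,y*100],[x*100,y*100+.5]],xatol=.002))
    return g.x/100,g.fun,m.sum()
E
python3 - <<'E'
from loc import *
f=robot.grab_frame("top")
for w,u,v,z,box in((500,153.65,195.85,.052,(140,185,40,30)),(200,352.85,255.35,0,(340,245,25,22)),(100,415.4,268.7,0,(403,260,20,20)),(20,360.7,203.75,0,(350,197,18,16))):
    k=pix(f,u,v,z+S[w][4])
    print(w,k[:2].round(4),*fit(f,w,k[0],k[1],z,box,w==500))
P=np.array([pix(f,u,v,.026)[:2] for u,v in((296.2,228.9),(272.4,229.4),(252,230),(234.9,230.6))])
print(P.round(4),np.linalg.norm(np.diff(P,axis=0),axis=1))
E
```

```text
500 [0.5982 0.3113] [0.59828441 0.31196311] 16.33527438428402 253.47142857142856
200 [ 0.4716 -0.1695] [ 0.47228237 -0.1698449 ] 2.210723899088575 142.82222222222222
100 [ 0.4419 -0.3269] [ 0.44177569 -0.32740766] 1.6317625588737734 85.6888888888889
20 [ 0.6052 -0.1929] [ 0.60703227 -0.19268781] 1.429895118951166 34.01111111111111
[[ 0.5368 -0.0284]
 [ 0.5343  0.032 ]
 [ 0.5317  0.0837]
 [ 0.5293  0.1269]] [0.06045079 0.05175029 0.04332834]
```

```bash
cat > mv.py <<'E'
from h import *
W={500:(.5983,.312,.052),200:(.4720,-.1697,0),100:(.4418,-.3272,0),20:(.6065,-.1928,0)}
K={500:(.039,.0256,30),200:(.028,.0198,18),100:(.023,.0144,14),20:(.016,.009,8)}
P={500:(.5368,-.0284),200:(.5343,.032),100:(.5317,.0837),20:(.5293,.1269)}
yaw=np.arctan2(.0075,.155)   # closing axis along the block's x
def Q(k=1): # tool down, tool y = k*(cos yaw, sin yaw)
    y=k*np.array([np.cos(yaw),np.sin(yaw),0]); z=np.array([0,0,-1.]); return R.from_matrix(np.c_[np.cross(y,z),y,z]).as_quat()
def st(t):
    s=robot.read_state(); print(t,round(s["time_s"],2),s["ee_pos"].round(4),"F",s["ft_force"].round(2),"w",round(s["grip_width"],4),"g",round(float(np.max(s["grasp_force"])),1)); return s
def pick(w,q,H=.2,joint=False):
    x,y,z=W[w]; h,d,f=K[w]
    robot.move_gripper(d+.03)
    if joint: robot.movep([x,y,H],q)
    else: robot.move_l([x,y,H],v=.25)
    robot.move_l([x,y,z+h+.03],v=.15); robot.move_l([x,y,z+h],v=.04)
    st("at"); robot.move_gripper(max(d-.008,0),f_grip=f); st("grip")
    robot.move_l([x,y,z+h+.03],v=.05); st("lift")
def place(w,H=.16,dx=(0,0)):
    h,d,f=K[w]; x,y=np.add(P[w],dx)
    p=robot.read_state()["ee_pos"]; robot.move_l([p[0],p[1],H],v=.15)
    robot.move_l([x,y,H],v=.2); robot.move_l([x,y,.014+h+.02],v=.12); robot.hold(.3)
    F0=st("above")["ft_force"][2]
    for e in (.008,.004,.002,.001,0,-.001,-.002):
        robot.move_l([x,y,.014+h+e],v=.03); robot.hold(.1)
        s=robot.read_state()
        if s["ft_force"][2]-F0>2.5: break
    print("stop at",e); st("down")
    robot.move_gripper(d+.016); robot.hold(.2); st("open")
    robot.move_l([x,y,.014+h+.06],v=.06); robot.move_l([x,y,H],v=.2)
E
python3 - <<'E'
from mv import *
for k in(1,-1):
    for n,p in list(W.items())+list(P.items()):
        j=robot.inverse_kinematics([p[0],p[1],.2],Q(k)); print(k,n,None if j is None else j.round(2))
E
```

```text
1 500 [ 0.36  0.35  1.41 -0.    1.38  0.32]
1 200 [-0.5  -0.06  1.87 -0.    1.33 -0.55]
1 100 [-0.78  0.06  1.75 -0.    1.33 -0.83]
1 20 [-0.43  0.26  1.52 -0.    1.36 -0.48]
1 500 [-0.2   0.03  1.78 -0.    1.33 -0.25]
1 200 [-0.09  0.02  1.79 -0.    1.33 -0.14]
1 100 [ 0.01  0.03  1.78 -0.    1.33 -0.04]
1 20 [ 0.09  0.05  1.76 -0.    1.33  0.04]
-1 500 None
-1 200 [-0.5  -0.06  1.87 -0.    1.33  2.59]
-1 100 [-0.78  0.06  1.75 -0.    1.33  2.31]
-1 20 [-0.43  0.26  1.52 -0.    1.36  2.66]
-1 500 None
-1 200 None
-1 100 None
-1 20 None
```

```bash
python3 - <<'E'
from mv import *
pick(200,Q(),joint=True)
f=robot.grab_frame("top"); g=robot.grab_frame("scene")
cv2.imwrite("pics/l.png",np.hstack([crop(f,310,220,80,60,5),crop(g,290,200,80,60,5)]))
E
```

```text
at 5.04 [ 0.4722 -0.1698  0.0281] F [ 0.16 -0.07  0.87] w 0.0499 g 0.0
grip 5.7 [ 0.4719 -0.1697  0.0281] F [-1.48  0.3   1.57] w 0.0184 g 18.0
lift 6.45 [ 0.4719 -0.1696  0.058 ] F [-0.45 -0.05 -3.3 ] w 0.0182 g 18.0
```

View pics/l.png

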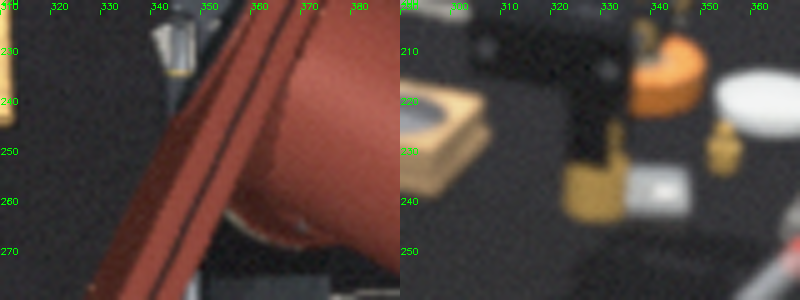

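The left view is blocked by the arm. The right view shows the 200 g weight upright in the fingers, at about (329, 240). I'll place it now.

```bash
python3 - <<'E'
from mv import *
place(200)
f=robot.grab_frame("top"); g=robot.grab_frame("scene")
cv2.imwrite("pics/p1.png",np.hstack([crop(f,230,200,80,60,5),crop(g,225,190,80,60,5)]))
E
```

```text
above 9.86 [0.5348 0.032  0.0627] F [-0.59  0.01 -2.23] w 0.0182 g 18.0
stop at -0.001
down 12.29 [0.5347 0.032  0.042 ] F [-2.78 -1.21  4.84] w 0.0184 g 18.0
open 13.13 [0.5343 0.032  0.041 ] F [ 0.26 -0.04 -0.82] w 0.0355 g 0.0
```

View pics/p1.png

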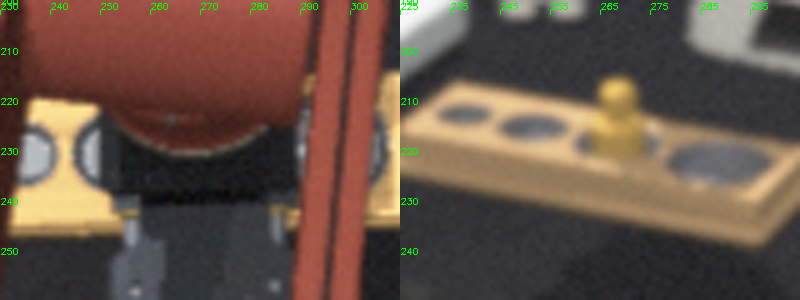

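The 200 g weight stands upright in its pocket, scene pixel about (268, 216). Next are the 100 g and 20 g weights.

```bash
python3 - <<'E'
from mv import *
pick(100,Q()); place(100)
pick(20,Q())
g=robot.grab_frame("scene"); cv2.imwrite("pics/p2.png",np.hstack([crop(g,225,190,80,60,5),crop(g,320,195,80,60,5)]))
E
```

```text
at 19.02 [ 0.4419 -0.3273  0.0231] F [1.03 0.35 0.19] w 0.0447 g 0.0
grip 19.68 [ 0.4417 -0.3272  0.0231] F [-1.34 -0.16  1.  ] w 0.0123 g 14.0
lift 20.43 [ 0.4417 -0.3271  0.053 ] F [-0.43 -0.4  -0.37] w 0.0129 g 14.0
above 24.85 [0.5321 0.0837 0.0576] F [-0.24 -0.27 -0.79] w 0.0123 g 14.0
stop at -0.001
down 27.28 [0.5322 0.0837 0.0369] F [-2.26 -0.33  5.42] w 0.0126 g 14.0
open 28.12 [0.5317 0.0837 0.036 ] F [ 0.38  0.35 -0.07] w 0.0306 g 0.0
at 33.64 [ 0.6067 -0.1929  0.0162] F [0.18 0.37 0.6 ] w 0.0386 g 0.0
grip 34.3 [ 0.6065 -0.1928  0.016 ] F [ 0.3  -0.4   0.78] w 0.0074 g 8.0
lift 35.05 [ 0.6064 -0.1927  0.046 ] F [-0.51  0.43  0.56] w 0.0074 g 8.0
```

View pics/p2.png

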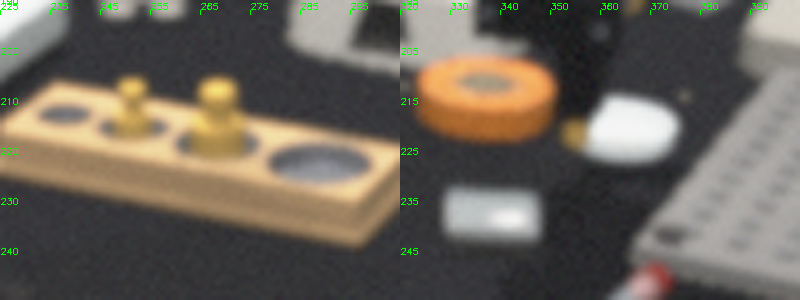

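The 100 g weight is seated at about (251, 212). The 20 g weight is off the bench in the fingers at about (354, 221).

```bash
python3 - <<'E'
from mv import *
place(20)
pick(500,Q())
g=robot.grab_frame("scene"); cv2.imwrite("pics/p3.png",np.hstack([crop(g,225,190,80,60,5),crop(g,170,165,80,60,5)]))
E
```

```text
above 39.17 [0.5297 0.1269 0.0506] F [ 0.24 -0.13  0.36] w 0.0074 g 8.0
stop at -0.001
down 41.6 [0.5299 0.127  0.0298] F [-1.28 -0.03  4.82] w 0.0069 g 8.1
open 42.45 [0.5293 0.1269 0.029 ] F [-1.02 -0.41 -0.08] w 0.0252 g 0.0
at 47.47 [0.5985 0.3121 0.0912] F [ 0.37 -0.04 -1.3 ] w 0.0558 g 0.0
grip 48.12 [0.5981 0.312  0.091 ] F [-1.89 -0.01  1.48] w 0.024 g 30.0
lift 48.88 [0.5982 0.312  0.1209] F [-0.22 -0.23 -6.64] w 0.0241 g 30.0
```

View pics/p3.png

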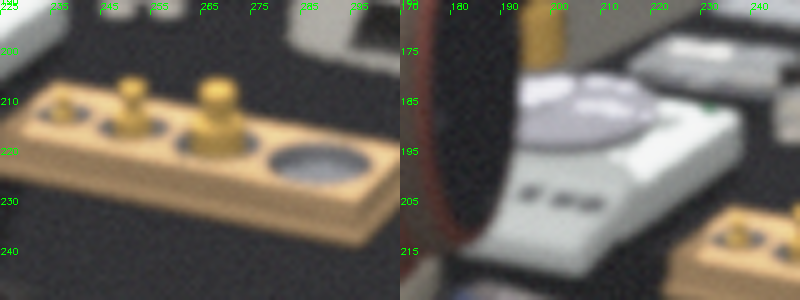

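The 20 g weight is seated at about (237, 211), and the 500 g weight is lifted off the pan at about (197, 172). It goes in next, then a clear view from above.

```bash
python3 - <<'E'
from mv import *
place(500)
robot.move_l([.45,-.3,.22],v=.25)
f=robot.grab_frame("top"); g=robot.grab_frame("scene")
cv2.imwrite("pics/p4.png",np.vstack([crop(f,220,205,100,45,7),crop(g,220,195,100,38,7)]))
st("end")
E
```

```text
above 52.38 [ 0.5373 -0.0285  0.0737] F [-0.42  0.02 -5.14] w 0.024 g 30.0
stop at -0.001
down 54.82 [ 0.5372 -0.0285  0.053 ] F [-3.3   0.12  6.56] w 0.0239 g 30.0
open 55.66 [ 0.5368 -0.0284  0.052 ] F [ 0.2  -0.35 -0.18] w 0.0417 g 0.0
end 58.62 [ 0.4503 -0.2987  0.2196] F [-0.12 -0.17  0.47] w 0.0417 g 0.0
```

View pics/p4.png

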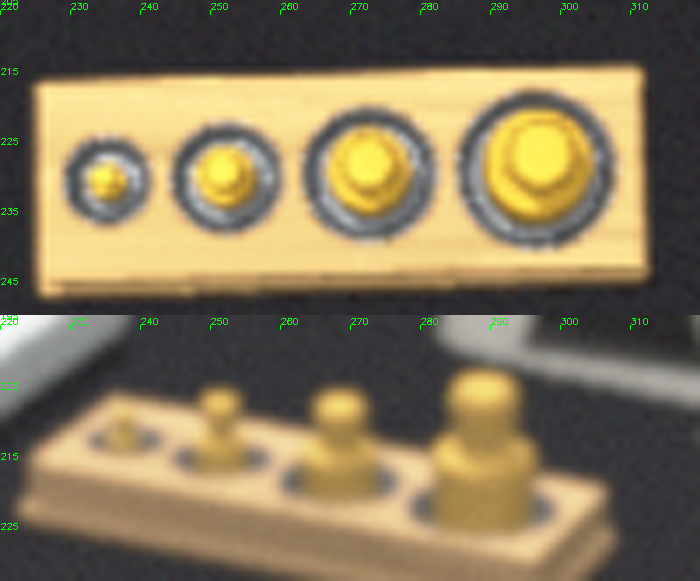

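All four weights stand upright and roughly centred in their own pockets, at top-view pixels of about (235, 230), (252, 230), (272, 229) and (296, 228). The gripper is clear of everything, so I'm handing in.

```bash
python3 -c "
from bench import robot
print(robot.job_done())"
```

```text
the job is handed in; nothing more can be done
None
```

I set all four weights down in their own pockets, and the last camera views show them upright and roughly centred; I handed the job in at about 59 s of the 112 s allowed, and no verdict came back.

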